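Wedge and dress the sloping lapping plate

ROBOT

A 6-joint arm with a two-finger parallel gripper is mounted at the origin on a cart in front of the work surface, level with it; the furniture and walls round the work are solid. World frame = base frame: x ahead of the robot, y to its left, z up, the work surface at z = 0. Lengths are in m, angles in rad, forces in N, time in s.
With the tool pointing down it reaches from about 0.3 to 0.875 m from the base axis. Payload 4.2 kg.
Tool frame: the origin (TCP) lies on the centre line of the jaws, within the pads' length; the fingertips stand 17 mm ahead of it and the grasp point (between the pads) lies 2 mm behind it; z points along the fingers, x is the direction in which the jaws open and shut, and the axes are right-handed (so a half turn about z gives the same grasp; the last joint's range is limited). The gripper opens to 85 mm and grips with 20 to 120 N. Pads are 22 mm wide; open, the fingers measure 114 mm over their backs; the gripper's body (76 mm by 85 mm) begins 54 mm behind the grasp point. The pads swing forward as they close: fully open they stand 13 mm farther back than shut.
Start: joints at [-1.165, 0.32, 1.565, -0, 1.257, -0.02], TCP at [0.238, -0.524, 0.248] pointing down, gripper open.
Joint ranges: [-3.11, 3.11], [-0.84, 2.01], [0.21, 2.61], [-1.34, 4.49], [0.05, 2.63], [-2.56, 2.56]. Speed limits (rad/s): [2.57, 2.57, 3.14, 3.14, 3.14, 3.14].

INTERFACE

Orientations are given as a unit quaternion [w, x, y, z].
In Python, from workcell import * gives the robot as it stands. The module is installed in compiled form; this text tells all that it offers.
- The arm moves only by the shell command python3 -m jog 'ROWS' [FORCE]. ROWS is JSON, a list that holds one entry, the list of rows, each a list of 7 numbers: the finger opening in mm, from 0 to 85.4, then the shift along the tool's x, y, z in mm, then the turn, a rotation vector about the tool's x, y, z in rad. A call has 1 to 8 rows; each row shifts and turns the commanded pose from where the row before left it, along the tool's axes as they then stand; what a row does not reach is not made up. A row lasts 1/10 s, in which the tool goes at most 50 mm and 8.59 degrees, less where a joint would pass 70% of its speed; a pose out of reach is approached as far as the arm can. A call is refused whole if a number of a shift passes 50 or a number of a turn 0.15, either way. A call with a gripper value outside its range is refused whole. The fingers move at their own pace and stop on an object; FORCE is the grip in N (left out, the last holds). Time passes only in rows, so rows that do not move let the fingers close. It gives the time, the measured TCP pose, the force and the opening at its end, in the units of the state.
- read_state(): the state, without advancing time (a new reading comes with each control period).
- get_image(name): name is "scene" or "top" or "wrist"; returns the picture (420x560x3 uint8, red, green, blue); there is no depth.
- camera_params(name): a dict with "fovy" (degrees; the focal length in pixels is half the picture's height over the tangent of half this angle, whatever the lens; pixels are square), "cx", "cy" (the principal point, pixels), "rvec" (rotation vector, rad) and "tvec" (3), from world to camera coordinates, as OpenCV has them; the wrist camera has in their place "tool_from_camera" (4x4, takes a point from camera to tool coordinates, whose origin is the TCP and whose axes are the tool frame's). Camera axes: x right, y down, z forward; pixel columns grow to the right and rows downward; lengths in m; the calibration is good to about 2 mm. A picture is of the moment at which its call begins: read the wrist's pose just before it. camera_params takes no time and is no camera call.
- sign_off(): hands the job in, once; it reports no verdict.
The state is a dict: "t": time; "joints": joint angles; "qd": joint speeds; "joint_efforts": joint torques, N m; "ee_pos": TCP position; "tcp_rot": TCP orientation; "ft_force": force on the tool from outside, world axes, zero at the start; "wrist_torque": the same for the moment, N m; "finger_gap": opening from 0.0 (shut) to 1.0 (fully open).
Only numpy, scipy, OpenCV 4.12 (cv2) and the standard library are available. Lean on these libraries where they do the work, as an engineer would, in place of code of your own. Each camera call takes 0.05 s, during which the arm holds its last target.

TASK

Take the red-handled dressing block from its tray and, with the end of the block, drive the orange wedge fully home so that the lapping plate is locked. Then lay the block flat and lengthwise on the middle of the sloping plate's width, at the end away from the wedge and dress the plate with one full stroke to the wedge end and back along its whole length, pressing evenly with the spring grip about half way down. Put the block back in its tray, sole down, let go, and leave the bottles, cup and carton where they stand; do not push the wedge with the gripper.

Things in the scene. Friction and masses are not known exactly. Their poses are not given: they have to be found in the camera images.
- stand: Fixed blue lapping stand, 150 x 240 x about 115 mm. Origin: centre of its underside, on the worktop. Its own y runs along the plate's length; its own x points away from the robot, the way the plate rises. The wedge enters its end at y = -120 mm (the robot's right).
- plate: Steel lapping plate fixed in the stand's top, 110 mm (x, up the slope) x 200 mm (y, along) x 8 mm, tilted 30 degrees: its low long edge is towards the robot. Origin: centre of its underside.
- plate_face (a point): Centre of the plate's working face, 80 mm above the worktop. x up the slope, y along the plate's length (+y end is the end away from the wedge), z the outward normal, 30 degrees from vertical, leaning to the robot. The blue frame round the plate lies 8 mm below the face: nothing stands proud of it.
- wedge (a joint): Travel of the orange wedge into the stand, m: grows as it goes in along the stand's +y; 0.030 is fully home (hard stop, head against the stand's end). It starts somewhere between 0 and 0.012, stays where left, and resists with about 4 N (plus 20 N per m/s); once home it does not advance further.
- wedge_head (a point): Centre of the outer (striking) face of the wedge's head, which looks along the stand's -y. The head is 40 mm wide (stand x), 36 mm high and 12 mm thick, its centre 28 mm above the worktop, 46 mm on the low side of the stand's middle line. Axes as the stand's.
- tray: Fixed grey parking tray, 85 x 125 mm outside, walls 6 mm thick and 14 mm high, floor 6 mm thick (so the parked block stands 6 mm above the worktop). Origin: centre of its underside; y is its long direction.
- block: Loose dressing block, about 0.28 kg: body 50 mm (x) x 90 mm (y) x 34 mm high, brown stone sole below, aluminium above. Origin: centre of the sole's underside; z up through the grip, y along its length. It starts in the tray, its length along the tray's.
- grip (a joint): How far the red grip bar is pushed down towards the block's body, m: 0 when free, 0.010 at the bottom stop. Spring: about 4 N to begin to move, 12 N fully down; half way (0.005) is 8 N.
- grip_mid (a point): Middle of the red grip bar on top of the block: bar 26 mm wide (block x), 76 mm long (block y), 38 mm high; its middle lies 65 mm above the sole, its underside 46 mm above the sole, 12 mm above the block's body, when free.
- tall_bottle: White reagent bottle with black cap, 70 mm across, 180 mm tall, standing loose. Origin: centre of its underside.
- white_bottle: Smaller white reagent bottle with black cap, 60 mm across, 130 mm tall, standing loose. Origin: centre of its underside.
- cup: White sample cup with dark lid, 55 mm across, 58 mm tall, standing loose. Origin: centre of its underside.
- red_carton: Small red carton, 60 x 95 x 50 mm, loose. Origin: centre of its underside.
- brown_bottle: Small brown dropper bottle with black cap, 36 mm across, 85 mm tall, standing loose. Origin: centre of its underside.
Mind the look-alikes: they are no part of the job. Leave any purple or yellow look-alike of the cup alone.

How it is judged:
By the outcome, as a careful person would: the job done as asked, in the order asked, and still so for the second after the job is handed in, with the robot touching nothing.
It also fails if it takes over 66 s, if anything falls off the work surface, if the arm or the gripper's body presses on something with over 40 N, if the wrist force passes 120 N, or if a joint passes its speed limit or range.

## Working session

There is one attempt and no reset: what is moved stays moved. The work goes in short steps, Python scripts to look and compute and a shell command to move; the robot and the scene stay as the last step left them, time stands still between calls to the robot, and variables do not carry over. Pictures are saved under pics/ and viewed, and the job is handed in when it is done.

```bash
mkdir -p pics; python3 - <<'E'
from workcell import *
import cv2
s=read_state();print({k:(v if isinstance(v,(int,float)) else [round(float(x),4) for x in v]) for k,v in s.items()})
for n in("scene","top","wrist"):
    cv2.imwrite(f"pics/{n}0.png",get_image(n)[:,:,::-1]);print(n,camera_params(n))
E
```

```text
{'t': 0.0, 'joints': [-1.165, 0.3203, 1.5657, -0.0, 1.2574, -0.02], 'qd': [-0.0021, -0.0008, -0.0003, -0.0017, 0.0014, 0.0008], 'joint_efforts': [0.0013, -41.5525, -23.4165, -0.0001, 0.0083, 0.0], 'ee_pos': [0.2373, -0.5232, 0.2475], 'tcp_rot': [-0.0005, 0.8405, -0.5417, -0.0007], 'ft_force': [0.1359, -0.2517, -0.4041], 'wrist_torque': [0.0354, -0.0126, -0.0534], 'finger_gap': 1.0021899242556824}
scene {'fovy': 48.543831825939606, 'cx': 280.23459932387146, 'cy': 212.92743784096928, 'rvec': array([ 0.79574399, -2.61985526,  1.04464309]), 'tvec': array([0.43362287, 0.31720126, 0.98623268])}
top {'fovy': 44.61806244389093, 'cx': 274.65112519754155, 'cy': 207.90093164160007, 'rvec': array([ 2.16041739, -2.11272478,  0.15396574]), 'tvec': array([-0.06293244,  0.53185571,  1.38392219])}
wrist {'fovy': 71.90955632352023, 'cx': 279.35815781218383, 'cy': 216.4573972930622, 'tool_from_camera': array([[ 9.99999895e-01,  6.81171684e-05, -4.53748442e-04,
        -1.45580302e-04],
       [ 5.35623508e-05,  9.64827184e-01,  2.62884960e-01,
        -6.70233759e-02],
       [ 4.55695811e-04, -2.62884956e-01,  9.64827079e-01,
        -1.23821888e-01],
       [ 0.00000000e+00,  0.00000000e+00,  0.00000000e+00,
         1.00000000e+00]])}
```

View pics/scene0.png

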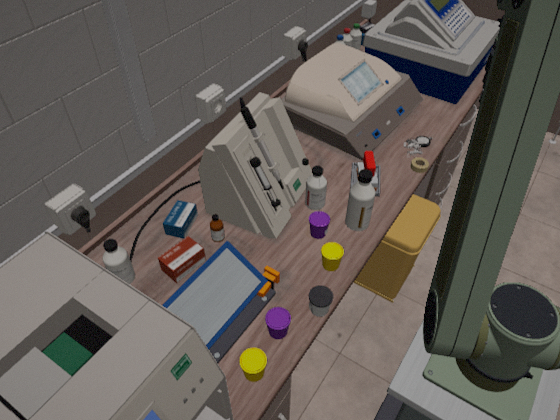

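View pics/top0.png

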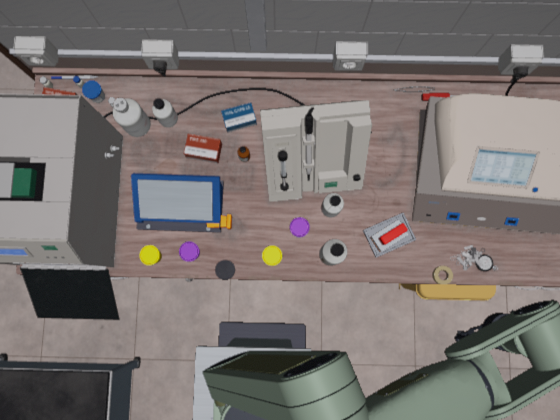

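View pics/wrist0.png

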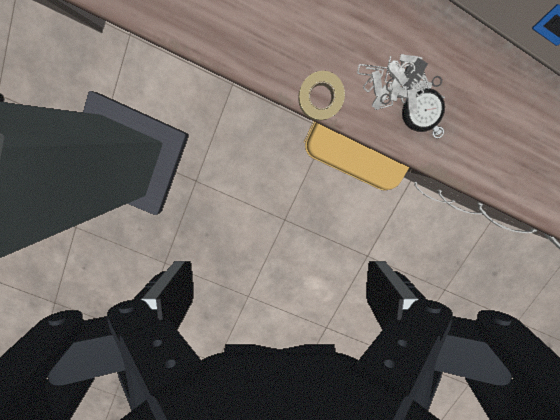

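Candidates for the red-handled block in the top view: the red bar on the grey tray (393,234), the red carton (203,147), a red item at the wall (434,97) and red pens (60,92). I choose (393,234), because only that one is a bar on an aluminium body in a grey tray. I'll check it in a close crop.

```bash
cat > h.py <<'E'
import numpy as np, cv2
from scipy.spatial.transform import Rotation as R
from workcell import *
def cam(n, s=None):
    p=camera_params(n); f=210/np.tan(np.radians(p['fovy'])/2)
    K=np.array([[f,0,p['cx']],[0,f,p['cy']],[0,0,1]])
    if 'rvec' in p: Rm=R.from_rotvec(p['rvec']).as_matrix(); t=np.array(p['tvec'])
    else:
        T=np.eye(4); q=s['tcp_rot']; T[:3,:3]=R.from_quat([q[1],q[2],q[3],q[0]]).as_matrix(); T[:3,3]=s['ee_pos']
        C=np.linalg.inv(T@p['tool_from_camera']); Rm=C[:3,:3]; t=C[:3,3]
    return K,Rm,t
def proj(c,P):
    K,Rm,t=c; q=(np.atleast_2d(P)@Rm.T+t)@K.T; return q[:,:2]/q[:,2:]
def back(c,uv,z):
    K,Rm,t=c; uv=np.atleast_2d(uv); d=np.c_[uv,np.ones(len(uv))]@np.linalg.inv(K).T@Rm; o=-Rm.T@t
    return o+d*((z-o[2])/d[:,2])[:,None]
def crop(img,x,y,w,h,s,fn):
    cv2.imwrite(fn,cv2.resize(img[y:y+h,x:x+w,::-1],None,fx=s,fy=s,interpolation=cv2.INTER_CUBIC))
E
python3 - <<'E'
from h import *
im=cv2.imread('pics/top0.png')[:,:,::-1]
crop(im,350,200,80,60,8,'pics/c_block.png')
crop(im,120,160,130,100,6,'pics/c_stand.png')
c=cam('top')
for n,p,z in [('grip',(393,234),.09),('tray',(389,235),.01),('wedge',(222,222),.04),('plate',(177,195),.08),('tall',(335,252),.18),('white',(333,204),.13),('cup',(225,270),.058),('yel',(272,255),.055),('pur',(300,227),.055),('yel2',(150,255),.055),('pur2',(189,252),.055),('brown',(243,153),.08)]: print(n,back(c,p,z).round(3))
E
```

```text
grip [[ 0.462 -0.368  0.09 ]]
tray [[ 0.468 -0.374  0.01 ]]
wedge [[0.49  0.094 0.04 ]]
plate [[0.557 0.215 0.08 ]]
tall [[ 0.404 -0.204  0.18 ]]
white [[ 0.533 -0.204  0.13 ]]
cup [[0.358 0.079 0.058]]
yel [[ 0.401 -0.047  0.055]]
pur [[ 0.48  -0.122  0.055]]
yel2 [[0.394 0.285 0.055]]
pur2 [[0.404 0.179 0.055]]
brown [[0.678 0.039 0.08 ]]
```

View pics/c_block.png

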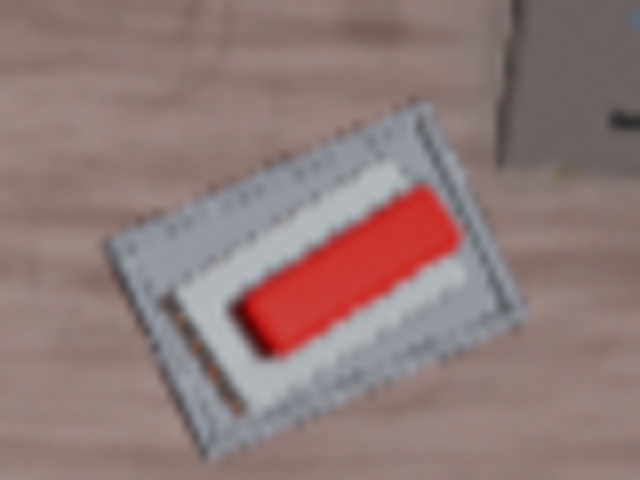

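View pics/c_stand.png

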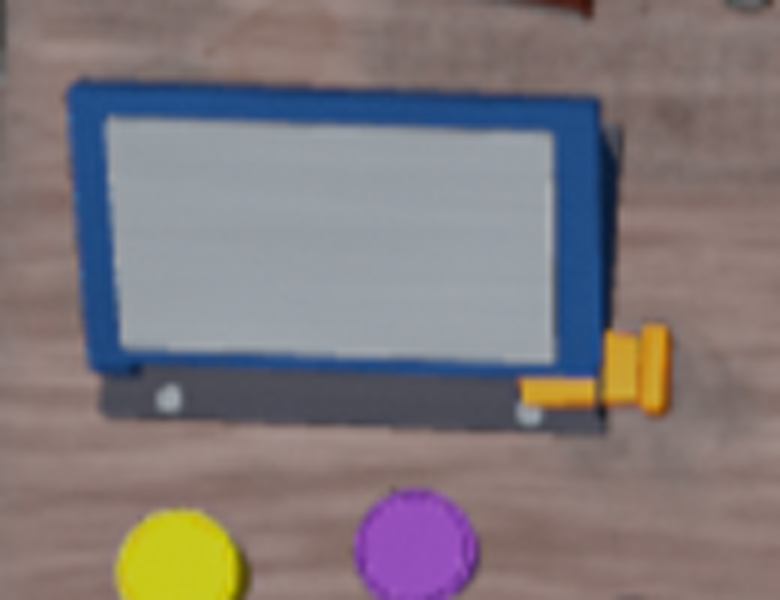

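The crop confirms it: red bar on an aluminium body with a brown sole, in the grey tray. Its bar spans about (380,243) to (405,226) in the top view. The wedge head is at about (229,221). Now I'll fit the poses.

```bash
cat >> h.py <<'E'
from scipy.optimize import least_squares
def rz(a): return R.from_euler('z',a).as_matrix()
RS=R.from_euler('y',-30,degrees=True).as_matrix()  # x up slope (cos30,0,sin30)
def rect(w,l,z): return np.array([[sx*w/2,sy*l/2,z] for sx,sy in((1,1),(1,-1),(-1,-1),(-1,1))])
def fit(c,uv,local,x0):
    # local pts rotated yaw about z then offset xy (z absolute)
    f=lambda p:(proj(c,local@rz(p[2]).T+np.array([p[0],p[1],0]))-uv).ravel()
    r=least_squares(f,x0); return r.x,f(r.x)
def uc(p,x,y,s): return (np.array(p,float)+.5)/s-.5+np.array([x,y])
E
python3 - <<'E'
from h import *
c=cam('top')
# order: (+x,+y)=up-left,(+x,-y)=up-right,(-x,-y),(-x,+y)
uv=uc([(107,243),(428,98),(525,318),(208,460)],350,200,8)
print('tray',fit(c,uv,rect(.085,.125,.014),[.468,-.374,.47]))
uv=uc([(238,297),(430,184),(464,240),(272,358)],350,200,8)
print('grip top',fit(c,uv,rect(.026,.076,.09),[.468,-.374,.47]))
uv=uc([(175,292),(395,160),(465,272),(248,412)],350,200,8)
print('body',fit(c,uv,rect(.05,.09,.04),[.468,-.374,.47]))
uv=uc([(104,115),(556,130),(557,363),(120,350)],120,160,6)
pl=rect(.11,.2,0)@RS.T+[0,0,.08]
p,r=fit(c,uv,pl,[.557,.215,0]);print('plate',p,r.round(1))
# wedge head outer-face top edge
uv=uc([(668,325),(665,413)],120,160,6); print('wedge top edge',back(c,uv,.046).round(4))
a=p[2]; b=back(c,uv,.046).mean(0); d=rz(a).T@(b-[p[0],p[1],0]); print('in plate frame',d)
E
```

```text
tray (array([ 0.46881161, -0.37414601,  0.43399012]), array([-0.34437003, -0.41753349, -0.3484992 ,  0.09907109,  0.73288783,
        0.08453984, -0.04456415,  0.22309298]))
grip top (array([ 0.46408529, -0.36924096,  0.55372343]), array([-0.57581627, -0.41018593, -0.43108518, -0.66906474,  0.59582314,
        0.68331368,  0.40881653,  0.38779339]))
body (array([ 0.46446435, -0.36986661,  0.56647227]), array([-0.42878136, -0.34803515, -0.5657134 , -0.61304877,  0.65684713,
        0.76636667,  0.33291924,  0.18352446]))
plate [ 0.54354896  0.2189879  -0.01218259] [ 0.3  0.5 -0.6  0.5 -0.1 -0.4  0.4 -0.7]
wedge top edge [[0.5133 0.0697 0.046 ]
 [0.4724 0.0696 0.046 ]]
in plate frame [-0.04886395 -0.14998717  0.046     ]
```

```bash
cat >> h.py <<'E'
def toolR(yaw,tilt=0):  # tool x along (cos yaw, sin yaw) , z down; tilt about tool y: x up slope
    X=rz(yaw)@(np.array([1,0,0])); M=np.c_[X,rz(yaw)@[0,-1,0],[0,0,-1.]]
    return R.from_matrix(rz(yaw)@R.from_euler('y',-tilt).as_matrix()@np.diag([1.,-1,-1]))
def delta(pos,Rt,s=None):
    s=s or read_state(); q=s['tcp_rot']; Rn=R.from_quat([q[1],q[2],q[3],q[0]])
    sh=Rn.inv().apply(np.array(pos)-s['ee_pos'])*1000; rv=(Rn.inv()*Rt).as_rotvec()
    print('t %.2f'%s['t'],'pos',np.round(s['ee_pos'],4),'F',np.round(s['ft_force'],1),'gap %.1f'%(85.4*s['finger_gap']))
    print('shift mm (tool now)',sh.round(1),' rotvec',rv.round(4),'| shift in target axes',(Rt.inv().apply(np.array(pos)-s['ee_pos'])*1000).round(1))
E
python3 -c "
from h import *
delta([.464,-.3695,.2],toolR(.56))"
```

```text
t 0.15 pos [ 0.2374 -0.5234  0.2477] F [ 0.1  0.2 -0.5] gap 85.6
shift mm (tool now) [ -46.5 -269.9   47.7]  rotvec [-1.200e-03  1.000e-03 -1.705e+00] | shift in target axes [273.7 -10.   47.7]
```

```bash
python3 -m jog '[[[85,-7.5,-45,8,0,0,0],[85,-7.5,-45,8,0,0,0],[85,-7.5,-45,8,0,0,0],[85,-8,-45,8,0,0,0],[85,-8,-45,8,0,0,0],[85,-8,-45,8,0,0,0],[85,0,0,0,0,0,-0.142],[85,0,0,0,0,0,-0.142]]]' && python3 -m jog '[[[85,0,0,0,0,0,-0.142],[85,0,0,0,0,0,-0.142],[85,0,0,0,0,0,-0.142],[85,0,0,0,0,0,-0.142],[85,0,0,0,0,0,-0.142],[85,0,0,0,0,0,-0.142],[85,0,0,0,0,0,-0.142],[85,0,0,0,0,0,-0.142]]]' && python3 -m jog '[[[85,0,0,0,0,0,-0.142],[85,0,0,0,0,0,-0.142],[85,0,0,0,0,0,0]]]'
python3 - <<'E'
from h import *
delta([.464,-.3695,.2],toolR(.56))
s=read_state();im=get_image('wrist');np.save('pics/w1.npy',im);import json;json.dump({k:(list(map(float,v)) if hasattr(v,'__len__') else v) for k,v in s.items()},open('s1.json','w'))
cv2.imwrite('pics/w1.png',im[:,:,::-1])
E
```

```text
t: 0.95
ee_pos: [0.4653, -0.3683, 0.1994]
tcp_rot: [-0.0, 0.911, -0.413, -0.001]
ft_force: [-0.9, 0.3, -0.3]
finger_gap: 0.996
t: 1.75
ee_pos: [0.464, -0.3697, 0.2]
tcp_rot: [-0.0, 0.99, 0.14, -0.0]
ft_force: [-0.7, -0.0, 0.6]
finger_gap: 0.995
t: 2.05
ee_pos: [0.464, -0.3697, 0.2]
tcp_rot: [-0.0, 0.961, 0.276, -0.0]
ft_force: [-0.1, 0.4, -0.6]
finger_gap: 0.997
t 2.05 pos [ 0.464  -0.3697  0.2   ] F [-0.1  0.4 -0.6] gap 85.2
shift mm (tool now) [ 0.1 -0.2 -0. ]  rotvec [-0.0006  0.0003 -0.0013] | shift in target axes [ 0.1 -0.2 -0. ]
```

View pics/w1.png

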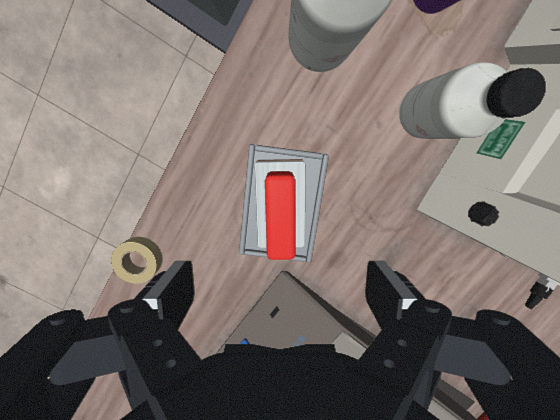

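```bash
python3 - <<'E'
from h import *
import json
s=json.load(open('s1.json'));im=np.load('pics/w1.npy')
c=cam('wrist',s)
crop(im,225,135,120,140,5,'pics/c_w1.png')
t=cam('top')
for z in(0,.1,.2): print(z,back(t,[412,220],z).round(3),back(c,[285,272],z).round(3))
P=np.array([.464,-.3695,0])
for nm,l in(('tray',rect(.085,.125,.014)),('body',rect(.05,.09,.04)),('grip',rect(.026,.076,.09))):
    yaw={'tray':.434}.get(nm,.56); o=np.array([.4688,-.3741,0]) if nm=='tray' else P
    print(nm,proj(c,l@rz(yaw).T+o).round(0).tolist())
E
```

```text
0 [[ 0.513 -0.442  0.   ]] [[ 0.519 -0.444  0.   ]]
0.1 [[ 0.499 -0.417  0.1  ]] [[ 0.491 -0.403  0.1  ]]
0.2 [[ 0.486 -0.391  0.2  ]] [[ 0.464 -0.363  0.2  ]]
tray [[328.0, 154.0], [310.0, 263.0], [237.0, 255.0], [247.0, 143.0]]
body [[305.0, 161.0], [303.0, 248.0], [255.0, 248.0], [253.0, 161.0]]
grip [[295.0, 174.0], [294.0, 262.0], [264.0, 262.0], [263.0, 174.0]]
```

View pics/c_w1.png

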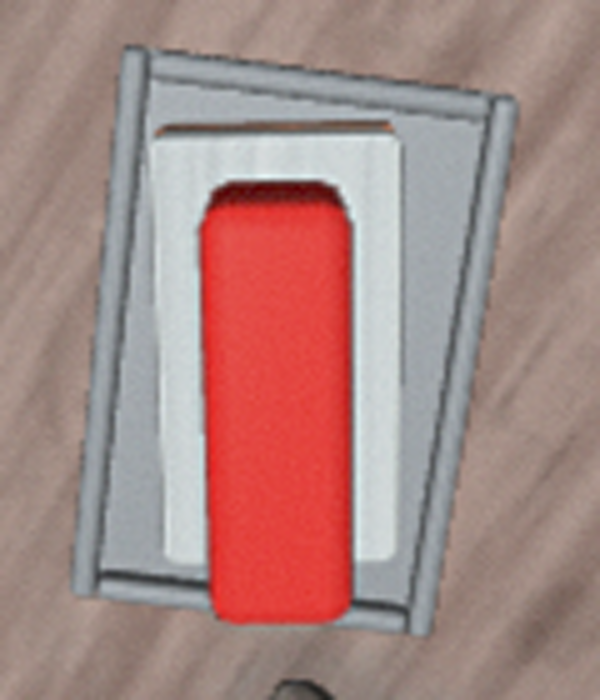

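```bash
python3 - <<'E'
from h import *
import json
s=json.load(open('s1.json'));c=cam('wrist',s)
U=lambda p:uc(p,225,135,5)
print('tray',fit(c,U([(517,98),(430,635),(73,597),(125,45)]),rect(.085,.125,.014),[.468,-.374,.47]))
r=fit(c,U([(400,137),(398,560),(165,560),(155,137)]),rect(.05,.09,.04),[.464,-.37,.56]);print('body',r)
r=fit(c,U([(350,200),(352,622),(212,622),(202,200)]),rect(.026,.076,.09),[.464,-.37,.56]);print('grip',r)
E
```

```text
tray (array([ 0.46986111, -0.37323064,  0.43599209]), array([ 1.35333618, -0.77617809,  0.716546  ,  1.19479026, -0.98247076,
        0.44830868, -1.09585107, -0.42115597]))
body (array([ 0.46541574, -0.36869872,  0.56659396]), array([ 1.48112267, -1.41985323,  0.48273917,  1.29747788, -0.67337426,
        1.65349574, -1.30592458, -1.00237238]))
grip (array([ 0.46470571, -0.36806809,  0.57191393]), array([ 1.40170415, -1.5738761 ,  0.84351745,  1.45454925, -0.93201667,
        1.82046321, -1.32090345, -1.1434159 ]))
```

```bash
python3 -c "
from h import *
delta([.465,-.3686,.072],toolR(.568))"
python3 -m jog '[[[85,0.5,-1,40,0,0,-0.008],[85,0.5,-0.5,40,0,0,0],[85,0,0,30,0,0,0],[85,0,0,18,0,0,0],[85,0,0,0,0,0,0],[20,0,0,0,0,0,0],[20,0,0,0,0,0,0],[20,0,0,0,0,0,0]]]' 80
python3 -m jog '[[[20,0,0,0,0,0,0],[20,0,0,0,0,0,0]]]'
python3 - <<'E'
from h import *
delta([.465,-.3686,.072],toolR(.568))
crop(get_image('wrist'),100,60,360,300,2,'pics/w2.png')
E
```

```text
t 2.10 pos [ 0.4641 -0.3697  0.2   ] F [-0.   0.  -0.2] gap 85.1
shift mm (tool now) [  1.4  -0.4 128. ]  rotvec [-0.0005  0.0002 -0.0118] | shift in target axes [  1.4  -0.4 128. ]
t: 2.9
ee_pos: [0.465, -0.3686, 0.0738]
tcp_rot: [0.001, 0.96, 0.279, 0.001]
ft_force: [0.2, -0.8, 1.2]
finger_gap: 0.509
t: 3.1
ee_pos: [0.4646, -0.3684, 0.0734]
tcp_rot: [0.001, 0.96, 0.28, 0.0]
ft_force: [-0.6, -0.2, 4.0]
finger_gap: 0.294
t 3.10 pos [ 0.4646 -0.3684  0.0734] F [-0.6 -0.2  4. ] gap 25.1
shift mm (tool now) [0.2 0.4 1.4]  rotvec [ 0.0019 -0.0005 -0.0012] | shift in target axes [0.2 0.4 1.4]
```

View pics/w2.png

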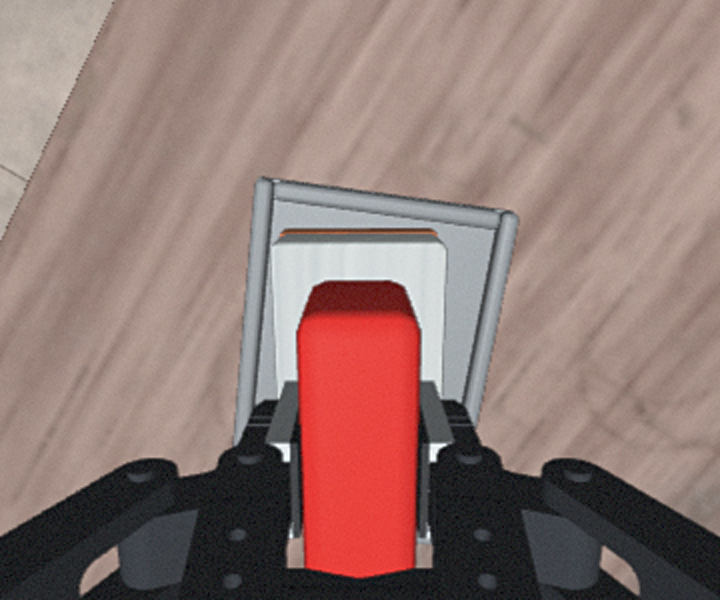

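```bash
python3 -m jog '[[[20,0,0,-15,0,0,0],[20,0,0,-45,0,0,0],[20,0,0,-45,0,0,0.14],[20,0,0,-45,0,0,0.145],[20,0,0,-45,0,0,0.145],[20,0,0,-30,0,0,0.145],[20,0,0,0,0,0,0]]]'
python3 - <<'E'
from h import *
t=cam('top')
for z in(0,.1,.2,.3): print(z,back(t,[(300,198),(345,190),(270,200)],z)[:,:2].round(3).tolist())
delta([.463,-.03,.3],toolR(-.012))
crop(get_image('scene'),180,80,280,260,2.2,'pics/s3.png')
E
```

```text
t: 3.85
ee_pos: [0.4656, -0.369, 0.302]
tcp_rot: [0.003, 1.0, -0.004, 0.004]
ft_force: [0.3, -1.1, -3.5]
finger_gap: 0.293
0 [[0.57, -0.123], [0.596, -0.252], [0.562, -0.037]]
0.1 [[0.552, -0.119], [0.577, -0.239], [0.545, -0.039]]
0.2 [[0.535, -0.115], [0.557, -0.226], [0.528, -0.041]]
0.3 [[0.517, -0.111], [0.538, -0.214], [0.511, -0.043]]
t 3.85 pos [ 0.4656 -0.369   0.302 ] F [ 0.3 -1.1 -3.5] gap 25.0
shift mm (tool now) [-5.50e+00 -3.39e+02 -1.00e-01]  rotvec [ 0.006  -0.0075  0.0034] | shift in target axes [  -6.7 -339.     2. ]
```

View pics/s3.png

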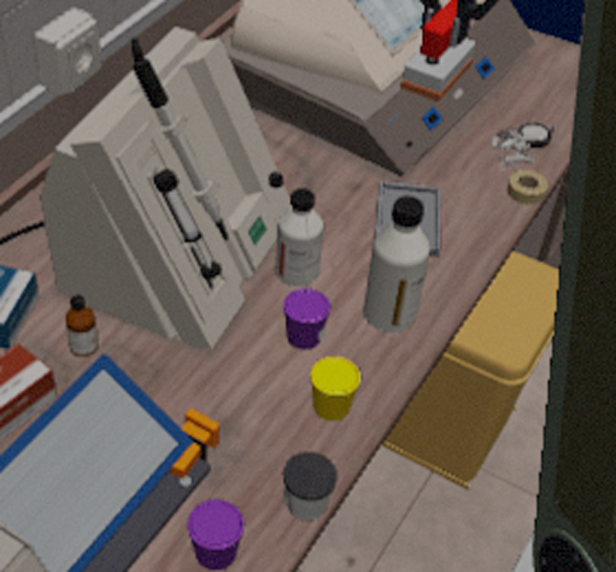

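The block is lifted and held upright, and the path over the bottles is clear of the pipette rack.

```bash
python3 -m jog '[[[20,0,-30,0,0.006,-0.007,0],[20,-0.5,-48,0,0,0,0],[20,-0.5,-48,0,0,0,0],[20,-0.5,-48,0,0,0,0],[20,-0.5,-48,0,0,0,0],[20,-0.5,-48,0,0,0,0],[20,0,-48,0,0,0,0],[20,0,-20,0,0,0,0]]]'
python3 -m jog '[[[20,0,0,0,0,0,0]]]'
python3 - <<'E'
from h import *
import json
s=read_state();im=get_image('wrist');np.save('pics/w4.npy',im);json.dump({k:(list(map(float,v)) if hasattr(v,'__len__') else v) for k,v in s.items()},open('s4.json','w'))
cv2.imwrite('pics/w4.png',im[:,:,::-1])
delta([.493,-.03,.08],toolR(-.012))
c=cam('wrist',s);print(proj(c,np.array([[.49,.07,.046]])))
E
```

```text
t: 4.7
ee_pos: [0.4624, -0.0263, 0.2962]
tcp_rot: [-0.004, 1.0, -0.001, -0.006]
ft_force: [0.4, -0.8, -3.0]
finger_gap: 0.29
t: 4.8
ee_pos: [0.4629, -0.0274, 0.2964]
tcp_rot: [-0.004, 1.0, -0.001, -0.006]
ft_force: [-0.2, -1.1, -2.8]
finger_gap: 0.286
t 4.85 pos [ 0.4632 -0.029   0.2967] F [-0.1 -1.1 -3.2] gap 24.9
shift mm (tool now) [ 32.4   2.2 216.3]  rotvec [-0.0058  0.012   0.0086] | shift in target axes [ 29.8   0.7 216.7]
[[303.61226561 113.29677583]]
```

View pics/w4.png

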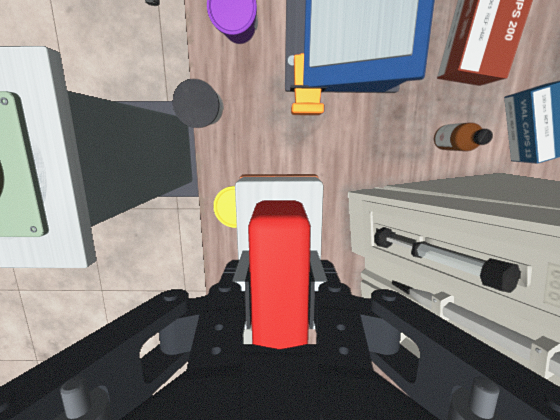

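```bash
python3 - <<'E'
from h import *
im=np.load('pics/w4.npy');crop(im,270,40,80,80,7,'pics/c_w4.png')
E
```

```text
(no output)
```

View pics/c_w4.png

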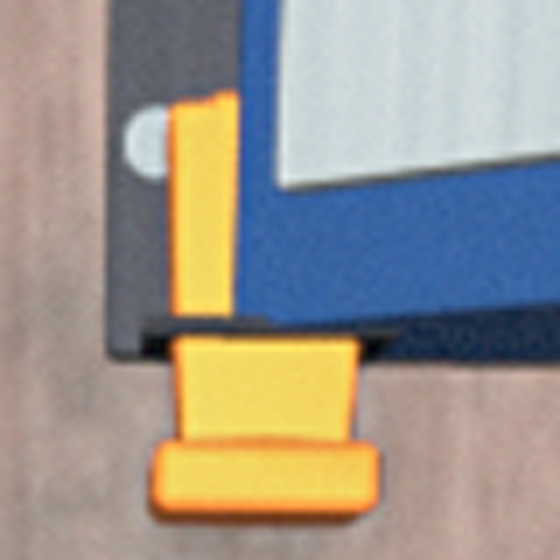

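```bash
python3 - <<'E'
from h import *
import json
s=json.load(open('s4.json'));c=cam('wrist',s)
e=back(c,uc([(153,507),(380,507),(153,450),(380,450)],270,40,7),.046);print(e.round(4),e[:2].mean(0))
print('plate corner low -y',back(c,uc([(280,188)],270,40,7),.0525).round(4))
print('pred',(rect(.11,.2,0)@RS.T+[0,0,.08])@rz(-.0122).T+[.5435,.219,0])
delta([.493,-.02,.0785],toolR(-.012))
E
```

```text
[[0.4751 0.0715 0.046 ]
 [0.5146 0.0714 0.046 ]
 [0.475  0.0809 0.046 ]
 [0.5143 0.0807 0.046 ]] [0.49487346 0.07148341 0.046     ]
plate corner low -y [[0.4954 0.1206 0.0525]]
pred [[0.59234782 0.31841147 0.1075    ]
 [0.58990788 0.11842635 0.1075    ]
 [0.49465218 0.11958853 0.0525    ]
 [0.49709212 0.31957365 0.0525    ]]
t 4.85 pos [ 0.4632 -0.029   0.2967] F [-0.1 -1.1 -3.2] gap 24.9
shift mm (tool now) [ 32.4  -7.8 217.9]  rotvec [-0.0058  0.012   0.0086] | shift in target axes [ 29.7  -9.3 218.2]
```

```bash
python3 -m jog '[[[20,16,-7,0,-0.006,0.012,0.009],[20,14,-7,0,0,0,0],[20,0,0,45,0,0,0],[20,0,0,45,0,0,0],[20,0,0,45,0,0,0],[20,0,0,45,0,0,0],[20,0,0,30,0,0,0],[20,0,0,8,0,0,0]]]'
python3 -m jog '[[[20,0,0,0,0,0,0]]]'
python3 - <<'E'
from h import *
im=get_image('wrist')
cv2.imwrite('pics/w5.png',im[:,:,::-1])
delta([.494,.024,.0785],toolR(-.012))
E
```

```text
t: 5.65
ee_pos: [0.4931, -0.0171, 0.0771]
tcp_rot: [-0.0, 1.0, -0.009, -0.002]
ft_force: [0.2, -0.3, -2.8]
finger_gap: 0.29
t: 5.75
ee_pos: [0.4954, -0.017, 0.0799]
tcp_rot: [0.0, 1.0, -0.009, 0.001]
ft_force: [0.1, 0.1, -1.8]
finger_gap: 0.292
t 5.80 pos [ 0.4965 -0.0169  0.0814] F [ 0.5 -1.2 -2.3] gap 25.0
shift mm (tool now) [ -3.2 -40.8   2.8]  rotvec [ 0.0002 -0.0053 -0.0053] | shift in target axes [ -3.  -40.9   2.9]
```

View pics/w5.png

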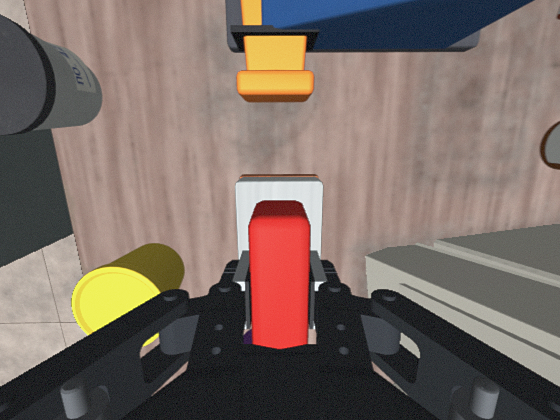

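```bash
python3 -m jog '[[[20,-1.5,-20,1.5,0,-0.005,-0.005],[20,-1,-15,1,0,0,0],[20,0,-5,0,0,0,0],[20,0,-4,0,0,0,0],[20,0,-4,0,0,0,0],[20,0,-4,0,0,0,0]]]'
python3 -c "
from h import *
delta([.494,.0425,.0785],toolR(-.012))"
```

```text
t: 6.4
ee_pos: [0.495, 0.0348, 0.0795]
tcp_rot: [0.001, 1.0, -0.006, 0.001]
ft_force: [1.1, -5.6, -0.2]
finger_gap: 0.287
t 6.40 pos [0.495  0.0348 0.0795] F [ 1.1 -5.6 -0.2] gap 24.5
shift mm (tool now) [-1.1 -7.7  1. ]  rotvec [ 0.0013 -0.0027 -0.0002] | shift in target axes [-1.1 -7.7  1. ]
```

Contact, with about 5 N of resistance as expected. I'll keep pushing.

```bash
python3 -m jog '[[[20,0,-3,0,0,0,0],[20,0,-3,0,0,0,0],[20,0,-1,0,0,0,0],[20,0,0,0,0,0,0]]]'
python3 -m jog '[[[20,0,-2,0,0,0,0],[20,0,0,0,0,0,0]]]'
python3 -m jog '[[[20,0,-2,0,0,0,0],[20,0,0,0,0,0,0]]]'
```

```text
t: 6.8
ee_pos: [0.4941, 0.0428, 0.0785]
tcp_rot: [-0.0, 1.0, -0.006, -0.0]
ft_force: [0.9, -2.9, -3.0]
finger_gap: 0.293
t: 7.0
ee_pos: [0.494, 0.0448, 0.0785]
tcp_rot: [0.0, 1.0, -0.006, -0.0]
ft_force: [1.5, -3.7, -1.8]
finger_gap: 0.288
t: 7.2
ee_pos: [0.4939, 0.046, 0.0786]
tcp_rot: [0.001, 1.0, -0.006, -0.0]
ft_force: [1.6, -6.8, -0.7]
finger_gap: 0.293
```

```bash
python3 -m jog '[[[20,0,-2,0,0,0,0],[20,0,0,0,0,0,0]]]'
python3 -m jog '[[[20,0,-1.5,0,0,0,0],[20,0,0,0,0,0,0]]]'
python3 - <<'E'
from h import *
crop(get_image('wrist'),180,60,200,160,4,'pics/w6.png')
E
```

```text
t: 7.4
ee_pos: [0.494, 0.0464, 0.0789]
tcp_rot: [0.002, 1.0, -0.005, -0.0]
ft_force: [0.8, -14.4, 0.5]
finger_gap: 0.294
t: 7.6
ee_pos: [0.494, 0.0466, 0.079]
tcp_rot: [0.004, 1.0, -0.004, -0.0]
ft_force: [1.0, -20.2, 2.0]
finger_gap: 0.292
```

View pics/w6.png

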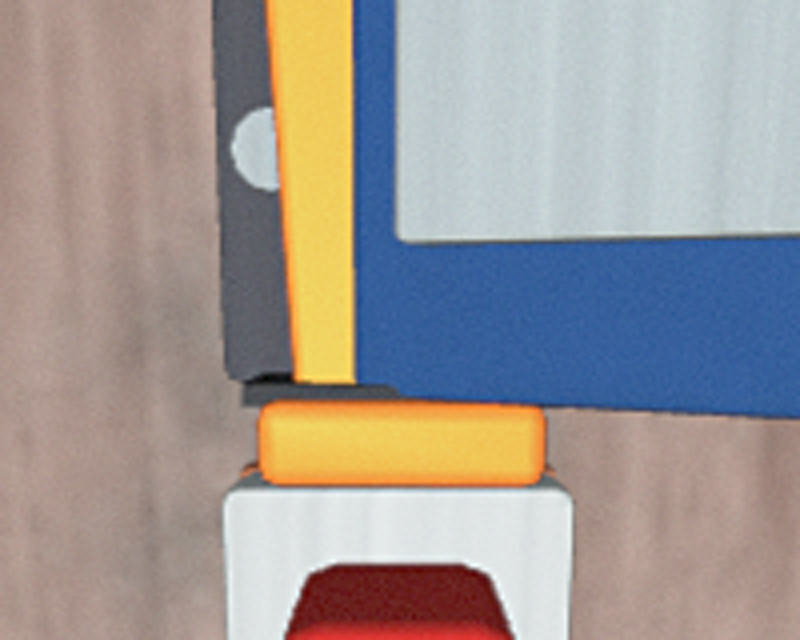

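The wedge is home: the force rose to 20 N with no further advance, and the head is flush on the stand's end (crop y≈400). Next I'll back off, lift and view the plate.

```bash
python3 -m jog '[[[20,0,15,0,0,0,0],[20,0,25,0,0,0,0],[20,0,0,-45,0,0,0],[20,0,0,-50,0,0,0],[20,0,0,-50,0,0,0],[20,0,0,-50,0,0,0],[20,20,-10,-45,0,0,0],[20,25,-20,0,0,0,0]]]'
python3 -m jog '[[[20,0,0,0,0,0,0]]]'
python3 - <<'E'
from h import *
import json
s=read_state();im=get_image('wrist');np.save('pics/w7.npy',im);json.dump({k:(list(map(float,v)) if hasattr(v,'__len__') else v) for k,v in s.items()},open('s7.json','w'))
cv2.imwrite('pics/w7.png',im[:,:,::-1])
delta([.54,.05,.33],toolR(-.012))
E
```

```text
t: 8.45
ee_pos: [0.5406, 0.0402, 0.3259]
tcp_rot: [-0.001, 1.0, -0.007, 0.006]
ft_force: [1.7, 0.2, -2.9]
finger_gap: 0.292
t: 8.55
ee_pos: [0.5408, 0.0424, 0.319]
tcp_rot: [-0.002, 1.0, -0.005, 0.001]
ft_force: [-0.4, -0.4, -3.3]
finger_gap: 0.289
t 8.60 pos [0.5388 0.0413 0.3176] F [-0.6  0.3 -2.8] gap 24.8
shift mm (tool now) [  1.1  -8.7 -12.4]  rotvec [-0.0017  0.0026  0.0021] | shift in target axes [  1.1  -8.7 -12.4]
```

View pics/w7.png

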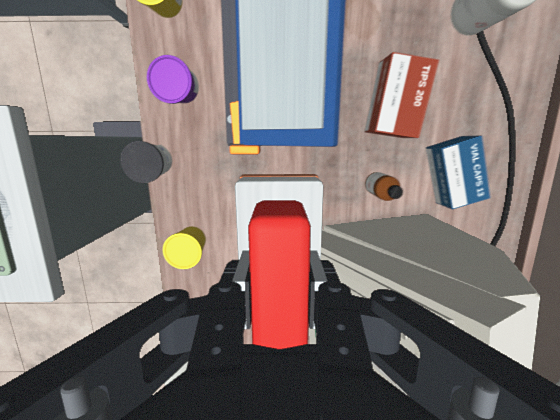

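```bash
python3 -m jog '[[[20,0,-40,-10,0,0,0],[20,0,-5,-5,0,0,0],[20,0,0,0,0,0,0],[20,0,0,0,0,0,0]]]'
python3 - <<'E'
from h import *
import json
s=read_state();im=get_image('wrist');np.save('pics/w8.npy',im);json.dump({k:(list(map(float,v)) if hasattr(v,'__len__') else v) for k,v in s.items()},open('s8.json','w'))
crop(im,200,0,160,200,4,'pics/w8.png')
s2=read_state();print(s['ee_pos'],s2['ee_pos'])
E
```

```text
t: 9.0
ee_pos: [0.5385, 0.0842, 0.3326]
tcp_rot: [0.0, 1.0, -0.006, -0.001]
ft_force: [0.1, -1.3, -2.7]
finger_gap: 0.295
[0.53847388 0.08417478 0.33256087] [0.53861054 0.08390935 0.33258601]
```

View pics/w8.png

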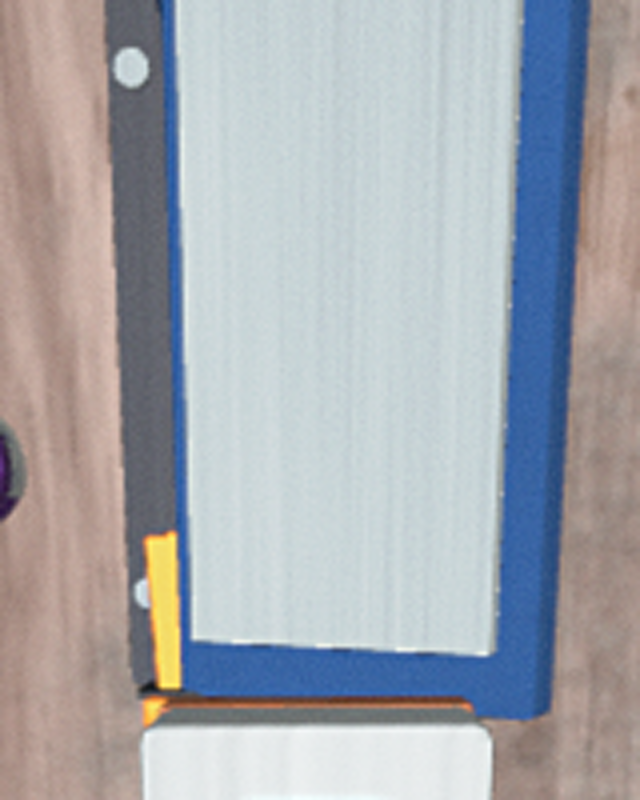

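```bash
python3 - <<'E'
from h import *
import json
s=json.load(open('s8.json'));c=cam('wrist',s)
U=lambda p:uc(p,200,0,4)
cor=U([(495,655),(193,640)]); L=U([(175,2),(523,2)])
def f(p):
    T=lambda l:(np.array(l)@RS.T+[0,0,.08])@rz(p[2]).T+[p[0],p[1],0]
    e=proj(c,T([[.055,-.1,0],[-.055,-.1,0]]))-cor
    lo=proj(c,T([[-.055,p[3],0],[.055,p[4],0]]))-L
    return np.r_[e.ravel(),lo.ravel()]
r=least_squares(f,[.5435,.219,-.012,.08,.08]);print(r.x.round(4),r.fun.round(2))
# joint with top
t=cam('top');uvt=uc([(104,115),(556,130),(557,363),(120,350)],120,160,6);pl=rect(.11,.2,0)@RS.T+[0,0,.08]
def g(p): return np.r_[f(p)/1.3,(proj(t,pl@rz(p[2]).T+[p[0],p[1],0])-uvt).ravel()]
r=least_squares(g,r.x);print(r.x.round(4),r.fun.round(2))
a=r.x
n=rz(a[2])@RS@[0,0,1]; yv=rz(a[2])@[0,1,0]
P=np.array([a[0],a[1],.08])
H=.0674
for y in(.055,-.055): print(y,'TCP contact',(P+yv*y+n*H).round(4))
delta(P+yv*.055+n*(H+.03),toolR(a[2],np.radians(30)))
E
```

```text
[ 0.5447  0.2215 -0.0135  0.0886  0.067 ] [-0.14 -0.08  0.18  0.08  0.48 -0.01 -0.43 -0.02]
[ 0.5444  0.2205 -0.0129  0.0897  0.0681] [-0.25  0.6   0.05  0.67  0.18 -0.   -0.54 -0.02 -0.23  0.19 -1.15  0.19
 -0.6  -0.67 -0.08 -1.  ]
0.055 TCP contact [0.5114 0.2759 0.1384]
-0.055 TCP contact [0.51   0.1659 0.1384]
t 9.05 pos [0.5386 0.0839 0.3326] F [-0.5  0.5 -1.8] gap 25.0
shift mm (tool now) [ -44.2 -191.7  168.2]  rotvec [5.000e-04 5.258e-01 7.000e-04] | shift in target axes [-122.8 -191.6  123.4]
```

```bash
python3 - <<'E'
from h import *
K,_,_=cam('top'); p=camera_params('wrist'); f=210/np.tan(np.radians(p['fovy'])/2)
T=p['tool_from_camera']
import cv2
im=np.load('pics/w8.npy');crop(im,225,165,110,110,6,'pics/c_w8.png')
def tool(uv,z):
    out=[]
    for u,v in np.atleast_2d(uv):
        d=T[:3,:3]@[(u-p['cx'])/f,(v-p['cy'])/f,1]; o=T[:3,3]; out.append(o+d*(z-o[2])/d[2])
    return np.array(out)
for z in (.030,.0334,.037): print(tool(uc([(145,728),(490,728)],200,0,4),z).round(4).tolist())
E
```

```text
[[-0.0228, -0.0443, 0.03], [0.0232, -0.0442, 0.03]]
[[-0.0233, -0.0438, 0.0334], [0.0237, -0.0437, 0.0334]]
[[-0.0238, -0.0432, 0.037], [0.0242, -0.0432, 0.037]]
```

View pics/c_w8.png

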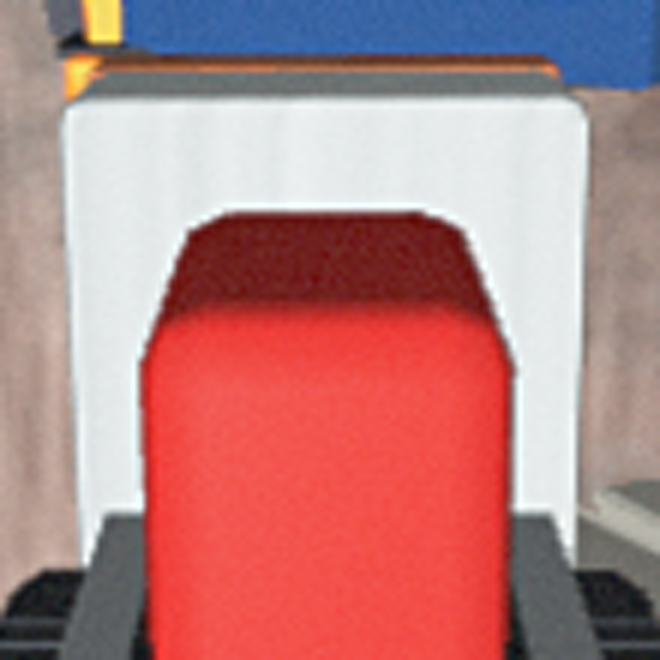

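```bash
python3 - <<'E'
from h import *
t=cam('top');im=cv2.imread('pics/top0.png')[:,:,::-1]
crop(im,0,80,240,200,3.2,'pics/c_inst.png')
im=cv2.imread('pics/scene0.png')[:,:,::-1]
crop(im,0,200,300,220,2.6,'pics/c_inst2.png')
for z in(0,.1,.2,.3): print(z,back(t,[(120,190),(112,265),(97,97)],z)[:,:2].round(3).tolist())
E
```

```text
0 [[0.582, 0.397], [0.366, 0.405], [0.862, 0.485]]
0.1 [[0.564, 0.365], [0.363, 0.372], [0.824, 0.447]]
0.2 [[0.545, 0.333], [0.359, 0.34], [0.786, 0.409]]
0.3 [[0.527, 0.301], [0.356, 0.307], [0.748, 0.371]]
```

View pics/c_inst.png

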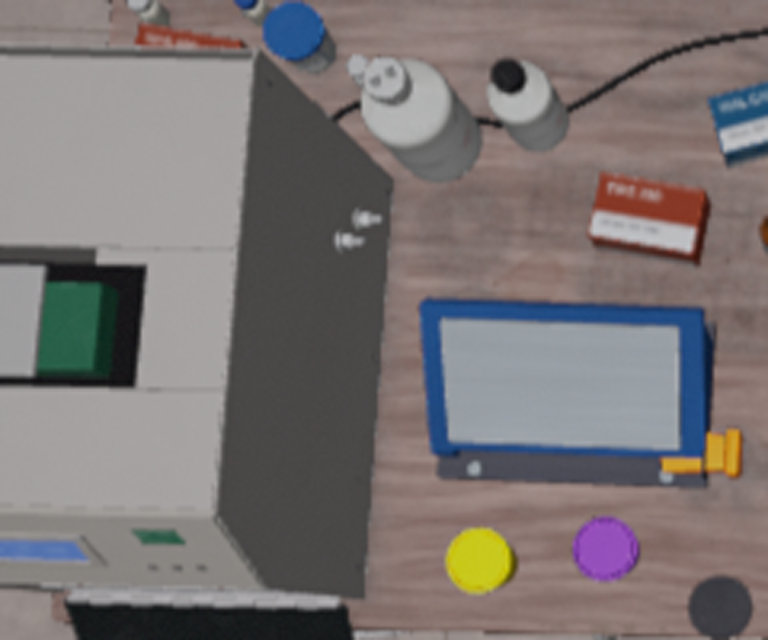

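View pics/c_inst2.png

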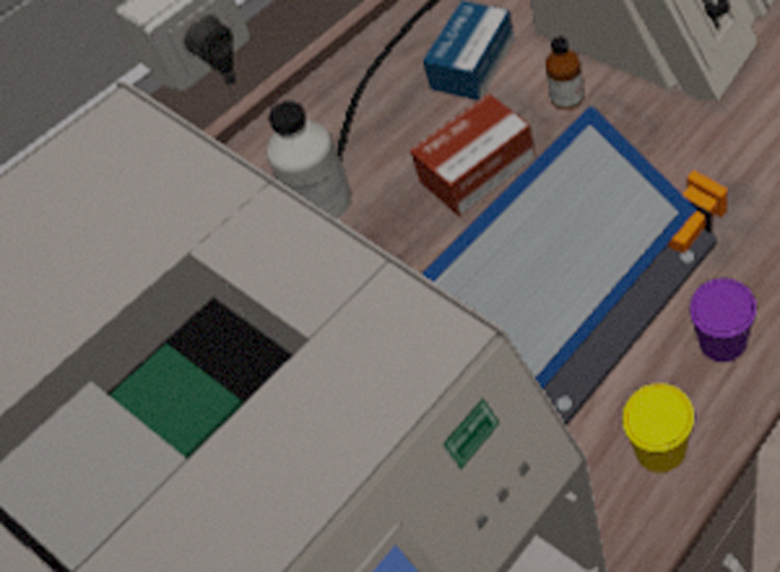

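```bash
python3 -m jog '[[[20,-20,-35,10,0,0,0],[20,-20,-42,10,0,0,0],[20,-20,-42,15,0,0,0],[20,-20,-42,15,0,0,0],[20,-20,-30,15,0,0,0],[20,0,0,0,0,0.1315,0],[20,0,0,0,0,0.1315,0],[20,0,0,0,0,0.1315,0]]]'
python3 -m jog '[[[20,0,0,0,0,0.1315,0],[20,0,0,0,0,0,0],[20,0,0,0,0,0,0]]]'
cat >> h.py <<'E'
A=-.013; PF=np.array([.5445,.222,.08]); NV=rz(A)@RS@[0,0,1]; YV=rz(A)@[0,1,0]; H=.0674
def tp(y,h): return PF+YV*(y+.0007)+NV*(H+h)
def loc(s):  # TCP in plate frame: along slope, y, height above nominal contact (mm)
    d=(rz(A)@RS).T@(np.array(s['ee_pos'])-PF); return (np.array([d[0],d[1]-.0007,d[2]-H])*1000).round(2), ((rz(A)@RS).T@np.array(s['ft_force'])).round(2)
TR=toolR(A,np.radians(30))
E
python3 - <<'E'
from h import *
delta(tp(.056,.03),TR); print(loc(read_state()), read_state()['joints'].round(2) if hasattr(read_state()['joints'],'round') else read_state()['joints'])
cv2.imwrite('pics/s9.png',get_image('scene')[:,:,::-1]);cv2.imwrite('pics/w9.png',get_image('wrist')[:,:,::-1])
E
```

```text
t: 9.85
ee_pos: [0.4415, 0.276, 0.2681]
tcp_rot: [0.001, 0.98, -0.006, 0.198]
ft_force: [0.1, -0.9, -4.0]
finger_gap: 0.291
t: 10.15
ee_pos: [0.4413, 0.2763, 0.2682]
tcp_rot: [0.002, 0.966, -0.006, 0.259]
ft_force: [0.3, -0.1, -3.0]
finger_gap: 0.295
t 10.15 pos [0.4413 0.2763 0.2682] F [ 0.3 -0.1 -3. ] gap 25.2
shift mm (tool now) [ -4.   -3.8 117.5]  rotvec [0.0002 0.0006 0.0013] | shift in target axes [ -4.1  -3.7 117.5]
(array([  4.11,  52.25, 147.5 ]), array([-1.2 , -0.12, -2.73])) [ 0.73  0.06  1.95 -0.5   0.79  1.04]
```

View pics/s9.png

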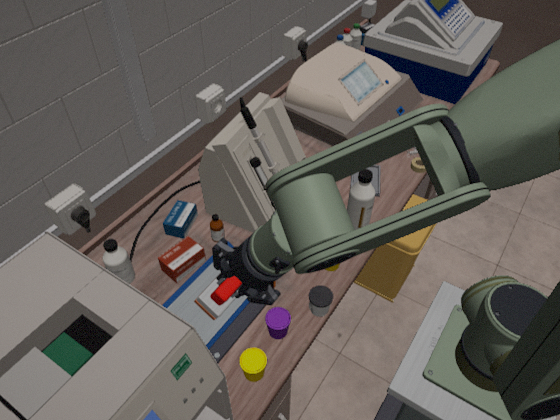

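View pics/w9.png

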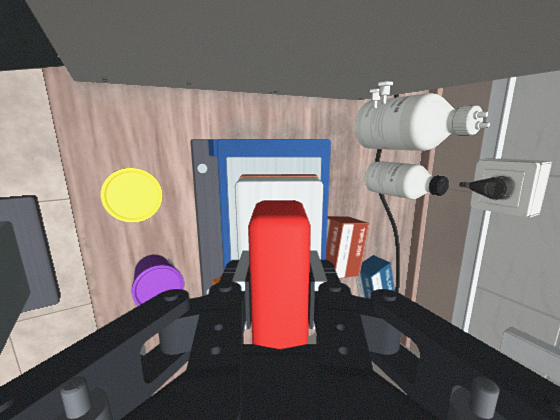

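```bash
python3 -m jog '[[[20,-2,-2,35,0,0,0.001],[20,-2,-1.5,45,0,0,0],[20,0,0,30,0,0,0],[20,0,0,8,0,0,0],[20,0,0,0,0,0,0],[20,0,0,0,0,0,0]]]'
python3 - <<'E'
from h import *
s=read_state();im=get_image('wrist');crop(im,180,100,200,150,4,'pics/w10.png')
delta(tp(.056,.0),TR); print(loc(s))
c=cam('wrist',s)
print((proj(c,(rect(.11,.2,0)@RS.T)@rz(A).T+PF)).round(1).tolist(), 'crop',((proj(c,(rect(.11,.2,0)@RS.T)@rz(A).T+PF)-[180,100])*4).round(0).tolist())
E
```

```text
t: 10.85
ee_pos: [0.4985, 0.2799, 0.1658]
tcp_rot: [0.001, 0.965, -0.007, 0.261]
ft_force: [0.3, 0.5, -2.5]
finger_gap: 0.293
t 10.90 pos [0.4983 0.2801 0.1662] F [ 0.3  0.  -2.8] gap 24.9
shift mm (tool now) [-2.6  0.9 30.7]  rotvec [-0.002  -0.0048 -0.0013] | shift in target axes [-2.5  0.8 30.7]
(array([ 2.44, 56.63, 30.24]), array([-0.97,  0.48, -2.33]))
[[348.5, 170.6], [335.6, 384.4], [218.8, 384.9], [203.9, 170.9]] crop [[674.0, 282.0], [623.0, 1137.0], [155.0, 1140.0], [95.0, 284.0]]
```

View pics/w10.png

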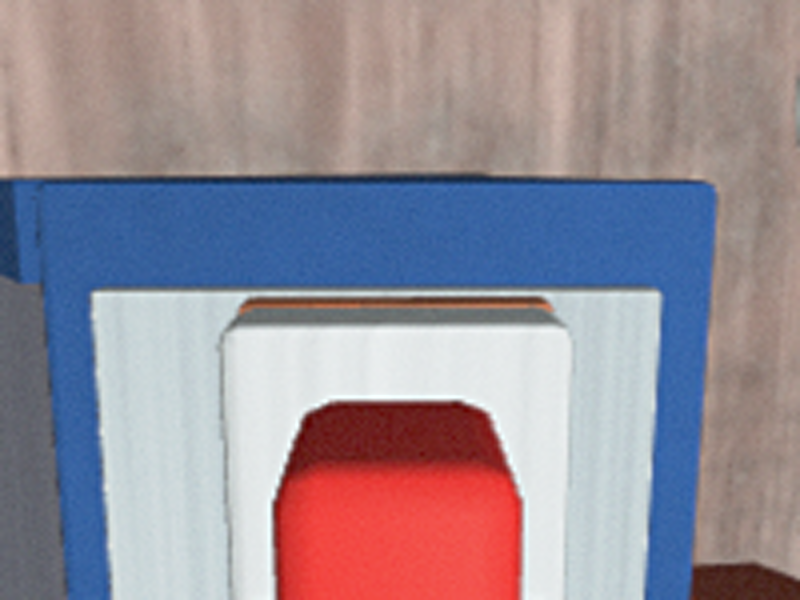

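```bash
python3 -m jog '[[[20,-1.6,1,10,-0.002,-0.005,-0.001],[20,-1.6,1,10,0,0,0],[20,0,0,5,0,0,0],[20,0,0,2,0,0,0],[20,0,0,0,0,0,0],[20,0,0,0,0,0,0]]]'; python3 -c "
from h import *
print(loc(read_state()))"
python3 -m jog '[[[20,0,0,1.5,0,0,0],[20,0,0,0,0,0,0]]]';python3 -c "
from h import *
print(loc(read_state()))"
python3 -m jog '[[[20,0,0,1.5,0,0,0],[20,0,0,0,0,0,0]]]';python3 -c "
from h import *
print(loc(read_state()))"
```

```text
t: 11.5
ee_pos: [0.5083, 0.2775, 0.1394]
tcp_rot: [0.003, 0.966, -0.006, 0.258]
ft_force: [0.3, -0.1, -3.5]
finger_gap: 0.292
(array([-2.27, 54.33,  2.5 ]), array([-1.47, -0.09, -3.14]))
t: 11.7
ee_pos: [0.5091, 0.2777, 0.1385]
tcp_rot: [0.002, 0.966, -0.006, 0.258]
ft_force: [-1.2, 0.2, -0.9]
finger_gap: 0.293
(array([-2.03, 54.49,  1.34]), array([-1.45,  0.2 , -0.18]))
t: 11.9
ee_pos: [0.5098, 0.2776, 0.1372]
tcp_rot: [0.002, 0.966, -0.006, 0.258]
ft_force: [-4.9, 0.5, 2.3]
finger_gap: 0.292
(array([-2.09, 54.49, -0.09]), array([-3.06,  0.42,  4.42]))
```

```bash
python3 -m jog '[[[20,0.5,0,1.5,0,0,0],[20,0.5,0,1.5,0,0,0],[20,0,0,0,0,0,0],[20,0,0,0,0,0,0]]]';python3 - <<'E'
from h import *
s=read_state();print(loc(s));im=get_image('wrist');crop(im,180,100,200,150,4,'pics/w11.png')
delta(tp(.0545,.0),TR);print(loc(read_state()))
E
```

```text
t: 12.3
ee_pos: [0.5114, 0.2776, 0.1347]
tcp_rot: [0.002, 0.966, -0.006, 0.257]
ft_force: [-7.6, 1.8, 3.4]
finger_gap: 0.292
(array([-1.94, 54.48, -3.11]), array([-4.9 ,  1.75,  6.76]))
t 12.35 pos [0.5114 0.2776 0.1347] F [-7.5  1.   3. ] gap 24.8
shift mm (tool now) [ 1.9 -0.  -3.1]  rotvec [0.001  0.0031 0.0006] | shift in target axes [ 1.9 -0.  -3.1]
(array([-1.94, 54.45, -3.1 ]), array([-4.97,  0.93,  6.35]))
```

View pics/w11.png

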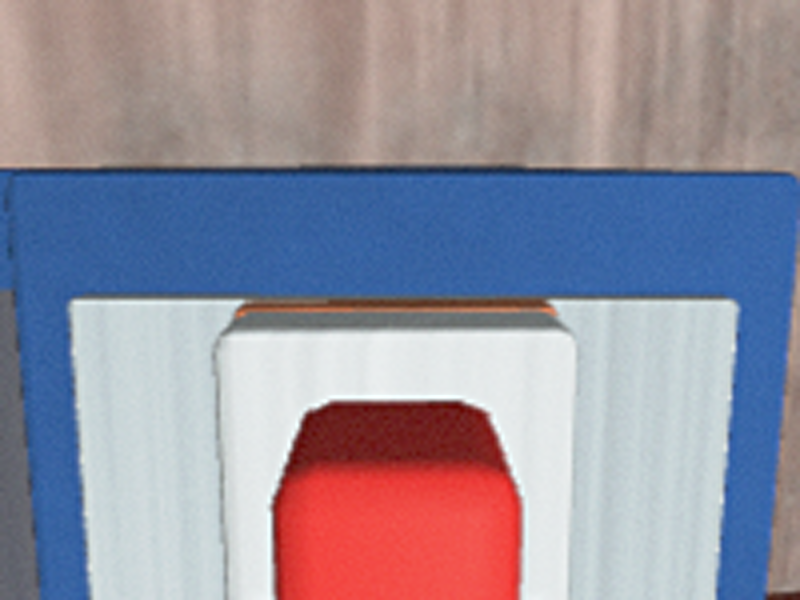

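```bash
python3 -m jog '[[[20,0.3,0,1,0,0,0],[20,0,0,1,0,0,0],[20,0,0,0,0,0,0],[20,0,0,0,0,0,0]]]';python3 -c "
from h import *
print(loc(read_state()))"
python3 -m jog '[[[20,0,3,0,0,0,0],[20,0,6,0,0,0,0],[20,0,8,0,0,0,0],[20,0,8,0,0,0,0]]]';python3 -c "
from h import *
print(loc(read_state()))"
```

```text
t: 12.75
ee_pos: [0.5124, 0.2776, 0.1331]
tcp_rot: [0.002, 0.966, -0.006, 0.257]
ft_force: [-9.3, 1.6, 4.9]
finger_gap: 0.29
(array([-1.93, 54.46, -5.02]), array([-5.66,  1.44,  8.9 ]))
t: 13.15
ee_pos: [0.5142, 0.2546, 0.135]
tcp_rot: [-0.0, 0.966, -0.005, 0.26]
ft_force: [-6.4, 4.8, 6.1]
finger_gap: 0.293
(array([ 0.87, 31.47, -4.36]), array([-2.54,  4.74,  8.56]))
```

```bash
python3 -m jog '[[[20,-0.3,9,0,0,0,0],[20,-0.3,10,0.2,0,0,0],[20,-0.3,10,0,0,0,0],[20,0,10,0,0,0,0]]]';python3 -c "
from h import *
print(loc(read_state()))"
python3 -m jog '[[[20,0,10,0,0,0,0],[20,0,10,0,0,0,0],[20,0,10,0,0,0,0],[20,0,8,0,0,0,0]]]';python3 -c "
from h import *
print(loc(read_state()))"
```

```text
t: 13.55
ee_pos: [0.5131, 0.2151, 0.1345]
tcp_rot: [0.0, 0.966, -0.005, 0.26]
ft_force: [-6.1, 5.0, 6.0]
finger_gap: 0.292
(array([ 0.11, -7.98, -4.55]), array([-2.31,  4.89,  8.25]))
t: 13.95
ee_pos: [0.5125, 0.1767, 0.1344]
tcp_rot: [0.001, 0.966, -0.005, 0.26]
ft_force: [-6.3, 5.1, 6.4]
finger_gap: 0.298
(array([ 2.000e-02, -4.646e+01, -4.580e+00]), array([-2.3 ,  5.04,  8.76]))
```

```bash
python3 -m jog '[[[20,0,6,0,0,0,0],[20,0,3,0,0,0,0],[20,0,0.5,0,0,0,0],[20,0,0,0,0,0,0]]]';python3 - <<'E'
from h import *
s=read_state();print(loc(s));crop(get_image('wrist'),180,100,200,150,4,'pics/w12.png');crop(get_image('scene'),130,180,200,170,4,'pics/s12.png')
E
```

```text
t: 14.35
ee_pos: [0.5123, 0.1672, 0.1344]
tcp_rot: [0.001, 0.966, -0.005, 0.26]
ft_force: [-6.3, 3.9, 6.2]
finger_gap: 0.293
(array([-5.000e-02, -5.594e+01, -4.600e+00]), array([-2.39,  3.82,  8.53]))
```

View pics/w12.png

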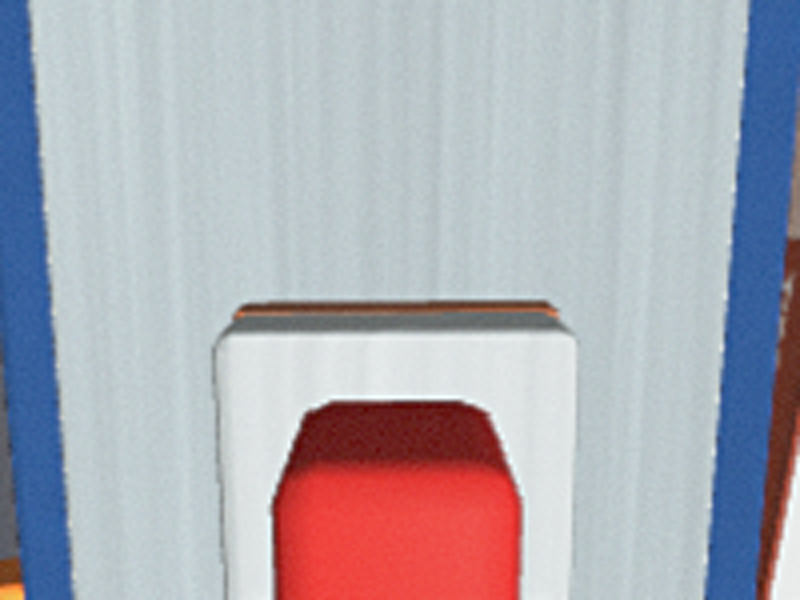

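View pics/s12.png

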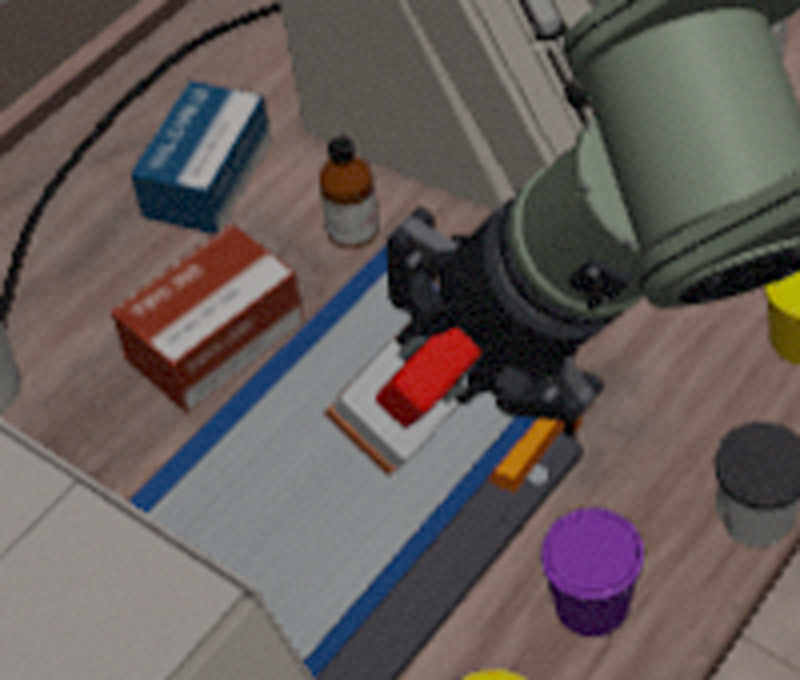

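```bash
python3 -m jog '[[[20,0,-5,0,0,0,0],[20,0,-8,0,0,0,0],[20,0,-10,0,0,0,0],[20,0,-10,0,0,0,0],[20,0,-10,0,0,0,0],[20,0,-10,0,0,0,0]]]';python3 -c "
from h import *
print(loc(read_state()))"
python3 -m jog '[[[20,0,-10,0,0,0,0],[20,0,-10,0,0,0,0],[20,0,-10,0,0,0,0],[20,0,-10,0,0,0,0],[20,0,-7,0,0,0,0]]]';python3 -c "
from h import *
print(loc(read_state()))"
```

```text
t: 15.05
ee_pos: [0.5113, 0.2174, 0.1329]
tcp_rot: [0.004, 0.966, -0.007, 0.257]
ft_force: [-6.8, -5.4, 6.5]
finger_gap: 0.294
(array([-2.22, -5.77, -5.05]), array([-2.58, -5.46,  9.05]))
t: 15.55
ee_pos: [0.5121, 0.2647, 0.1329]
tcp_rot: [0.004, 0.966, -0.007, 0.257]
ft_force: [-5.8, -5.7, 6.0]
finger_gap: 0.288
(array([-2.08, 41.54, -5.12]), array([-1.94, -5.82,  8.04]))
```

```bash
python3 -m jog '[[[20,0.5,-6,0,0,0,0],[20,0,-4,0,0,0,0],[20,0,-3,0,0,0,0],[20,0,0,0,0,0,0],[20,0,0,0,0,0,0]]]';python3 - <<'E'
from h import *
s=read_state();print(loc(s));crop(get_image('wrist'),180,100,200,150,4,'pics/w13.png')
E
```

```text
t: 16.05
ee_pos: [0.5127, 0.2777, 0.1331]
tcp_rot: [0.004, 0.966, -0.007, 0.257]
ft_force: [-6.6, -3.2, 7.3]
finger_gap: 0.29
(array([-1.62, 54.57, -5.12]), array([-2.07, -3.33,  9.58]))
```

View pics/w13.png

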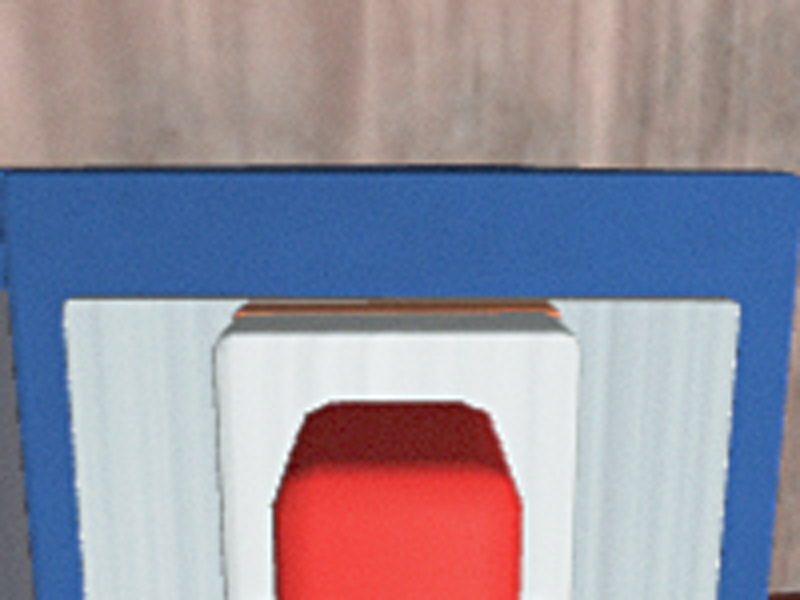

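```bash
python3 -m jog '[[[20,0,0,-20,0,0,0],[20,0,0,-45,0,0,0],[20,0,0,-45,0,0,0],[20,0,0,-45,0,0,0],[20,0,0,0,0,-0.1315,0],[20,0,0,0,0,-0.1315,0],[20,0,0,0,0,-0.1315,0],[20,0,0,0,0,-0.1315,0]]]'
python3 -m jog '[[[20,0,0,-25,0,0,0],[20,0,0,-20,0,0,0],[20,0,0,0,0,0,0]]]'
python3 - <<'E'
from h import *
delta([.4695,-.3735,.31],toolR(0))
c=cam('top');
crop(get_image('top'),120,160,130,100,6,'pics/t14.png')
E
```

```text
t: 16.9
ee_pos: [0.4363, 0.2801, 0.268]
tcp_rot: [0.0, 1.0, -0.006, -0.004]
ft_force: [0.2, 0.6, -4.0]
finger_gap: 0.291
t: 17.2
ee_pos: [0.4381, 0.2806, 0.3143]
tcp_rot: [-0.0, 1.0, -0.007, 0.0]
ft_force: [0.8, 0.7, -3.8]
finger_gap: 0.293
t 17.20 pos [0.4381 0.2806 0.3143] F [ 0.8  0.7 -3.8] gap 25.0
shift mm (tool now) [ 40.3 653.6   3.9]  rotvec [-0.0006 -0.0002 -0.0136] | shift in target axes [ 31.4 654.1   4.3]
```

View pics/t14.png

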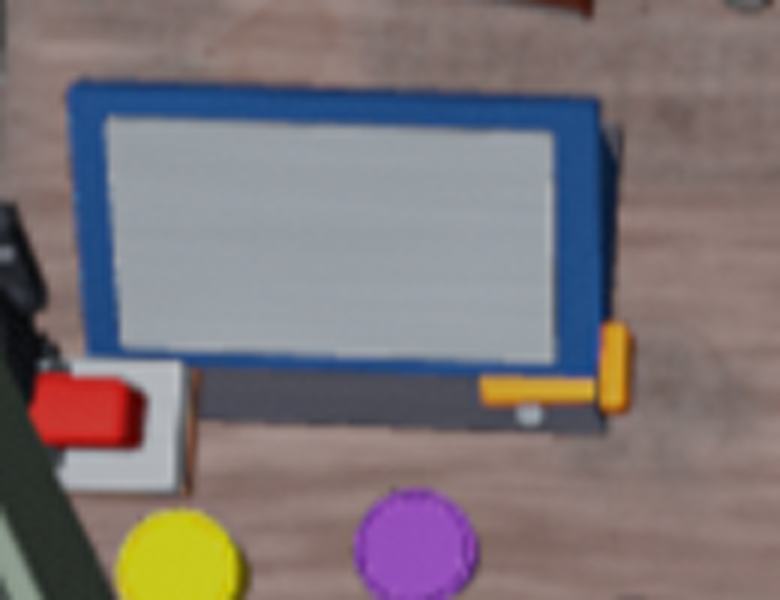

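The wedge head sits tight on the stand's end (crop 615,365) and the block is still held. Now back to the tray.

```bash
python3 -m jog '[[[20,2.5,35,0,0,0,0],[20,3,47,0,0,0,0],[20,3,47,0,0,0,0],[20,3,47,0,0,0,0],[20,3,47,0,0,0,0],[20,3,47,0,0,0,0],[20,3,47,0,0,0,0],[20,3,47,0,0,0,0]]]' && python3 -m jog '[[[20,3,47,0,0,0,0],[20,3,47,0,0,0,0],[20,3,47,0,0,0,0],[20,3,47,0,0,0,0],[20,3,47,0,0,0,-0.149],[20,2,40,0,0,0,-0.15],[20,0,0,0,0,0,-0.15],[20,0,0,0,0,0,0]]]'
python3 -m jog '[[[20,0,0,0,0,0,0]]]'
python3 -c "
from h import *
delta([.4695,-.3735,.2],toolR(.435))"
```

```text
t: 18.05
ee_pos: [0.4538, -0.0858, 0.3112]
tcp_rot: [0.001, 1.0, -0.006, -0.003]
ft_force: [1.1, -0.0, -3.7]
finger_gap: 0.293
t: 18.85
ee_pos: [0.4736, -0.3592, 0.3106]
tcp_rot: [-0.001, 0.977, 0.215, -0.004]
ft_force: [0.0, 0.2, -3.1]
finger_gap: 0.295
t: 18.95
ee_pos: [0.4738, -0.3579, 0.3117]
tcp_rot: [-0.001, 0.977, 0.215, -0.003]
ft_force: [0.6, 0.3, -3.5]
finger_gap: 0.29
t 18.95 pos [ 0.4738 -0.3579  0.3117] F [ 0.6  0.3 -3.5] gap 24.8
shift mm (tool now) [ -9.8  12.6 111.8]  rotvec [-0.0029  0.0065 -0.0017] | shift in target axes [-10.5  12.3 111.7]
```

```bash
python3 -m jog '[[[20,-10,12.5,20,-0.003,0.006,-0.002],[20,0,0,45,0,0,0],[20,0,0,45,0,0,0],[20,0,0,45,0,0,0],[20,0,0,35,0,0,0],[20,0,0,0,0,0,0],[20,0,0,0,0,0,0]]]'
python3 - <<'E'
from h import *
s=read_state();crop(get_image('wrist'),130,60,300,225,2.6,'pics/w15.png')
delta([.4695,-.3735,.0744],toolR(.435))
c=cam('wrist',s);print(((proj(c,rect(.085,.125,.014)@rz(.435).T+[.4695,-.3735,0])-[130,60])*2.6).round(0).tolist())
E
```

```text
t: 19.65
ee_pos: [0.4712, -0.374, 0.1238]
tcp_rot: [0.001, 0.976, 0.217, 0.001]
ft_force: [0.6, -0.4, -2.6]
finger_gap: 0.295
t 19.70 pos [ 0.472  -0.3748  0.1252] F [ 0.4 -0.2 -2.1] gap 24.9
shift mm (tool now) [-1.8 -2.6 50.8]  rotvec [ 0.0058 -0.0023  0.003 ] | shift in target axes [-1.7 -2.3 50.8]
[[524.0, 212.0], [506.0, 587.0], [259.0, 586.0], [241.0, 211.0]]
```

View pics/w15.png

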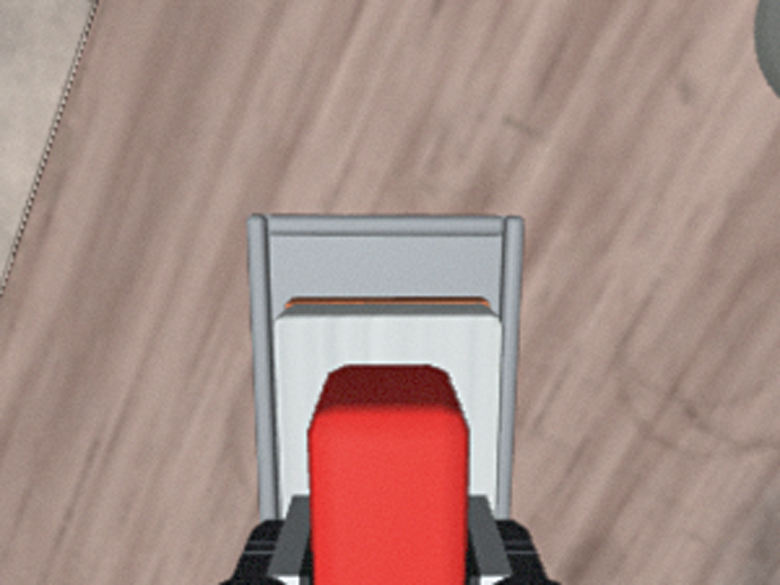

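```bash
python3 -m jog '[[[20,-1,-1.5,20,0.005,-0.002,0.003],[20,0,-1,18,0,0,0],[20,0,0,7,0,0,0],[20,0,0,2,0,0,0],[20,0,0,0,0,0,0],[20,0,0,0,0,0,0]]]'
python3 -m jog '[[[20,0,0,1.5,0,0,0],[20,0,0,0,0,0,0]]]'
python3 -m jog '[[[20,0,0,1.5,0,0,0],[20,0,0,0,0,0,0]]]'
```

```text
t: 20.3
ee_pos: [0.4695, -0.3733, 0.0775]
tcp_rot: [0.0, 0.976, 0.216, -0.0]
ft_force: [0.3, 0.2, -2.5]
finger_gap: 0.294
t: 20.5
ee_pos: [0.4688, -0.3729, 0.075]
tcp_rot: [-0.001, 0.976, 0.216, -0.001]
ft_force: [-0.8, -0.5, -3.3]
finger_gap: 0.293
t: 20.7
ee_pos: [0.4689, -0.3728, 0.0738]
tcp_rot: [-0.001, 0.976, 0.216, -0.001]
ft_force: [-0.5, 1.0, 2.4]
finger_gap: 0.288
```

```bash
python3 -m jog '[[[60,0,0,0,0,0,0],[60,0,0,0,0,0,0],[60,0,0,0,0,0,0],[70,0,0,0,0,0,0],[70,0,0,0,0,0,0],[70,0,0,-20,0,0,0],[70,0,0,-40,0,0,0],[70,0,0,-45,0,0,0]]]'
python3 -m jog '[[[70,0,0,-45,0,0,0],[70,0,0,0,0,0,0],[70,0,0,0,0,0,0]]]'
python3 - <<'E'
from h import *
s=read_state();delta([.4695,-.3735,.2],toolR(.435));crop(get_image('wrist'),130,60,300,225,2.6,'pics/w16.png')
cv2.imwrite('pics/t16.png',get_image('top')[:,:,::-1]);cv2.imwrite('pics/s16.png',get_image('scene')[:,:,::-1])
E
```

```text
t: 21.5
ee_pos: [0.4682, -0.3723, 0.1779]
tcp_rot: [-0.003, 0.976, 0.216, -0.002]
ft_force: [0.7, -0.1, 0.8]
finger_gap: 0.818
t: 21.8
ee_pos: [0.4693, -0.3731, 0.2242]
tcp_rot: [-0.0, 0.976, 0.216, -0.0]
ft_force: [0.0, -1.2, -0.7]
finger_gap: 0.817
t 21.80 pos [ 0.4693 -0.3731  0.2242] F [ 0.  -1.2 -0.7] gap 69.7
shift mm (tool now) [ 0.1  0.4 24.2]  rotvec [-0.0003  0.0002 -0.    ] | shift in target axes [ 0.1  0.4 24.2]
```

View pics/w16.png

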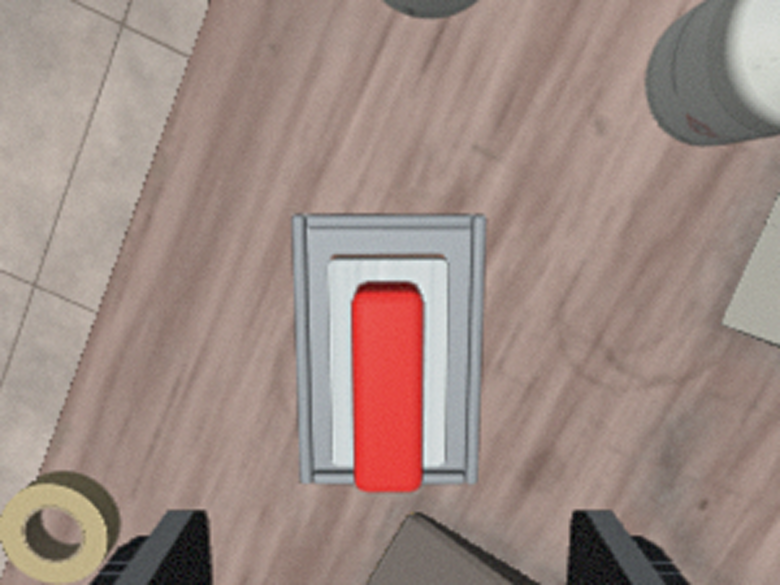

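View pics/t16.png

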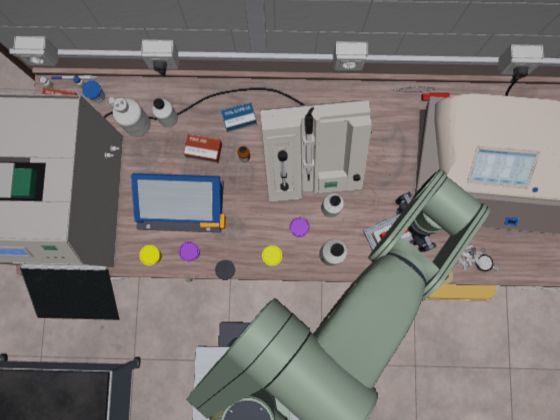

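View pics/s16.png

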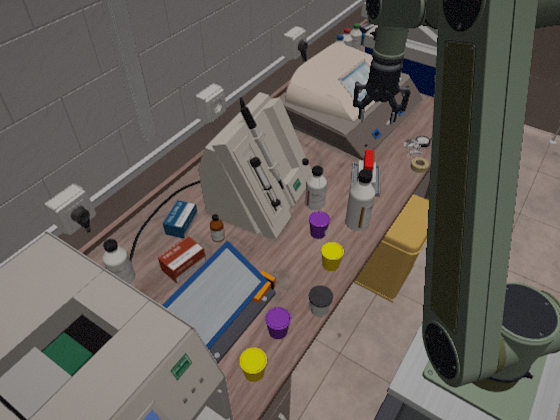

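The block sits centred in its tray, the wedge is home at about (220,221) in the top view, and the bottles, cup and cartons are at the pixels where they started.

```bash
python3 -c "
from workcell import *
print(sign_off())"
```

```text
the job is handed in; nothing more can be done
None
```

The job is done and handed in, with about 22 s on the clock. `sign_off()` gives no verdict, so this is what my own checks showed:

- **Wedge:** I drove it home with the end of the block. At the hard stop the force rose to about 20 N with no further advance, and later top views show the head against the stand's end.
- **Stroke:** I laid the block flat at the end away from the wedge, stroked about 110 mm to the wedge end and came back to the start. The start and finish views show the block flush with that end of the plate. I could not see the wedge end, so reaching it rests on the measured position, about 55.6 mm past centre where 55 mm is flush. The block stayed within about 2 mm of the middle of the plate's width.
- **Pressure:** The measured force on the plate was about 8–9.6 N while stroking. By my reckoning the grip was pushed down about 4.5–5 mm, half way.
- **Return:** The block is back in the tray, sole down and let go, with the gripper raised clear. Bottles, cup and carton appear unmoved in the last top and scene views.
- **Disagreement:** My estimates of the plate's position along its length differed by up to 4 mm between the top camera, wrist camera and wedge stop. I went by the wrist view of the plate's far end.

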